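# Unhook the sample rack from its loading dock

## Robot

A 6-joint arm with a two-finger parallel gripper is mounted at the origin on the work surface. World frame = base frame: x ahead of the robot, y to its left, z up, the work surface at z = 0. Lengths are in m, angles in rad, forces in N, time in s.
With the tool pointing down it reaches from about 0.225 to 0.875 m from the base axis. Payload 3.4 kg.
Tool frame: the origin (TCP) lies on the centre line of the jaws, within the pads' length; the fingertips stand 14 mm ahead of it and the grasp point (between the pads) lies 5 mm behind it; z points along the fingers, y is the line along which they close (so a half turn about z gives the same grasp; the last joint's range is limited). The gripper opens to 85 mm and grips with 20 to 120 N. Pads are 22 mm wide; open, the fingers measure 114 mm over their backs; the gripper's body (76 mm by 85 mm) begins 54 mm behind the grasp point. The pads swing forward as they close: fully open they stand 13 mm farther back than shut.
Start: joints at [-1.438, 0.276, 1.505, -0, 1.361, -0.121], TCP at [0.144, -0.557, 0.245] pointing down, gripper open.
Joint ranges: [-2.89, 2.89], [-0.75, 2.08], [0.22, 2.7], [-1.18, 4.32], [0.11, 2.71], [-2.7, 2.7]. Speed limits (rad/s): [2.57, 2.57, 3.14, 3.14, 3.14, 3.14].

## Interface

Orientations are given as a unit quaternion [w, x, y, z].
In Python, from bench import r gives the robot as it stands.
- The arm moves only by the shell command python3 steer.py [FORCE], which reads ROWS from standard input. ROWS is 1 to 12 rows, parted by semicolons, with the numbers parted by commas; each row has 7 numbers: a rotation vector rx, ry, rz in rad, then dx, dy, dz in m, then the finger opening in m; each row shifts and turns the commanded pose from where the row before left it, along the tool's axes as they then stand; what a row does not reach is not made up. A row lasts 1/10 s, in which the tool goes at most 0.05 m and 0.15 rad, less where a joint would pass 70% of its speed; a pose out of reach is approached as far as the arm can. The fingers move at their own pace and stop on an object; FORCE is the grip in N (left out, the last holds). Time passes only in rows, so rows that do not move let the fingers close. It prints the time, the measured TCP pose, the force, the opening and the grip force at its end. Input that does not fit is refused with a message, and nothing moves.
- r.read_state(): the state, without advancing time (a new reading comes with each control period).
- r.snapshot(name): name is "scene" or "top"; returns (picture, depth): 384x512x3 uint8, red, green, blue; 384x512 float32, m along the optical axis (not along the pixel's ray), 0 where there is no reading.
- r.camera_params(name): a dict with "K" (3x3 intrinsics, pixels), "R" (3x3) and "t" (3): a world point X has camera coordinates R X + t. Camera axes: x right, y down, z forward; pixel columns grow to the right and rows downward; lengths in m; the calibration is good to about 2 mm. A picture is of the moment at which its call begins. camera_params takes no time and is no camera call.
- r.sign_off(): hands the job in; it is judged then, once.
The state is a dict: "clock": time; "joint_positions": joint angles; "joint_vel": joint speeds; "tau": joint torques, N m; "position": TCP position; "eef_rot": TCP orientation; "force": force on the tool from outside, world axes, zero at the start; "torque": the same for the moment, N m; "gripper_width": finger opening in m; "finger_force": force on a finger pad.
Only numpy, scipy, OpenCV 4.12 (cv2) and the standard library are available. Lean on these libraries where they do the work, as an engineer would, in place of code of your own. Each camera call takes 0.05 s, during which the arm holds its last target. There are 200 camera calls.

## Task

Take the yellow sample rack out of the white loading dock and stand it upright, flat on the floor of the steel transfer tray. It is hooked at both ends: press it back against the sprung orange catch until it comes up solid (not harder than a firm hand push), keep it there while you tilt its front up over the red lip, then draw it forward out of the catch. Keep the tubes from tipping past about 40 degrees, set the rack down gently without dropping it, and leave the other things on the bench where they are.

Things in the scene. Friction and masses are not known exactly. Their poses are not given: they have to be found in the camera images.
- rack: Yellow plastic tube rack, 0.25 to 0.5 kg: block 90 (x) x 46 (y) x 62 (z) mm, 8 white tube caps standing 10 mm above its top. Origin: centre of the block's underside; +z up, +x towards the catch (rear). It starts lying in the dock in line with it (within 1 mm of the dock's axis and origin). Grip it across its 46 mm width, fingertips above the cheeks.
- rack_nose (a point): Front tip of the rack's toe, on its underside: (-68, 0, 8) mm in the rack's frame. The toe is a ledge 30 mm wide, 8 mm thick, out of the block's front face (x = -45 to -68 mm, z = 8 to 16 mm).
- rack_tail (a point): Rear end of the rack's tongue, on its underside: (71, 0, 0) mm in the rack's frame. The tongue is flat, 30 mm wide, 6 mm thick, out of the block's rear face (x = 45 to 71 mm, z = 0 to 6 mm).
- dock: White fixed dock, base x = -96 to 118, y = -40 to 40 mm; origin on the bench, +z up, +x to the rear; front towards the robot. Floor at z = 8 mm. Blue cheeks beside the rack: inner faces y = +-27, outer +-33, x = -40 to 40, tops z = 24 mm. A clamped aluminium frame on it carries the red lip and the orange catch; it sits s = 0 to 12 mm to the rear, s unknown.
- lip_ref (a point): Rear edge of the red lip's top if s were 0: (-62, 0, 34) mm in the dock's frame; the true edge is s farther to the rear. The lip is a plate 6 mm thick, 44 mm wide, overhanging the toe from a wall in front. The rack must go back 6 mm + s to clear it, then be turned nose up about its tail: 12 to 20 degrees clears the lip, beyond 23 it jams under the catch's roof.
- catch_ref (a point): Catch's front face if s were 0: (72, 0, 18) mm in the dock's frame; truly s farther back. A roof reaches 18 mm forward of it over the tongue, underside 22, top 27 mm above the bench. It gives 9 mm to the rear (spring, 3 to 5.3 N), then stops solid, rack 10 mm + s back: feel for it (a steady 8 N or more is plain). It springs back if let go. The tongue is free once drawn 18 to 28 mm forward.
- tray: Fixed low steel tray, 180 (x) x 130 (y) mm outside, walls 4 mm thick and 18 mm high, floor 4 mm thick. Origin: centre of its underside, +z up, x along its length. The rack fits only lengthwise, either way round.
- rack_blue: Bystander: blue rack of the same shape as the yellow one, loose on the bench; origin at the block's underside.
- tipbox_a: Bystander: yellow tip box with clear lid, 85 x 120 x 63 mm, origin under its centre.
- tipbox_b: Bystander: second tip box, the same.
- bottle: Bystander: amber bottle, 60 mm across, 130 mm tall, origin under its centre.
- marker: Bystander: white and black marker pen, 130 x 12 x 12 mm, lying; origin under its centre.
- vortex: Fixed: white mixer box 150 x 130 x 100 mm with a rubber cup on top (135 mm high in all); origin under its centre.
- centrifuge: Fixed: round white mini centrifuge, 160 mm across, 95 mm high with its black knob; origin under its centre.

How it is judged:
By the outcome, as a careful person would: the job done as asked, in the order asked, and still so for the second after the job is handed in, with the robot touching nothing.
It also fails if it takes over 51 s, if anything falls off the work surface, if the arm or the gripper's body presses on something with over 40 N, if the wrist force passes 120 N, or if a joint passes its speed limit or range.

## Working session

There is one attempt and no reset: what is moved stays moved. The work goes in short steps, Python scripts to look and compute and a shell command to move; the robot and the scene stay as the last step left them, time stands still between calls to the robot, and variables do not carry over. Pictures are saved under pics/ and viewed, at most 10 in all, crops included, and the job is handed in when it is done.

```bash
ls; mkdir -p pics; python3 - <<'E'
from bench import r
import cv2,numpy as np
s=r.read_state(); print({k:np.round(v,3).tolist() for k,v in s.items()})
for n in("scene","top"):
    p,d=r.snapshot(n); c=r.camera_params(n)
    cv2.imwrite(f"pics/{n}0.png",p[:,:,::-1]); np.savez(f"{n}0.npz",p=p,d=d,**c); print(n,c, (d==0).mean())
E
```

```text
bench.py
pics
steer.py
{'clock': 0.0, 'joint_positions': [-1.438, 0.277, 1.506, 0.0, 1.361, -0.121], 'joint_vel': [-0.0, 0.001, -0.0, 0.001, -0.001, 0.001], 'tau': [-0.001, -41.677, -24.581, -0.0, 0.011, -0.0], 'position': [0.144, -0.556, 0.244], 'eef_rot': [-0.001, 0.992, 0.127, 0.0], 'force': [1.156, 0.473, 0.104], 'torque': [-0.002, 0.042, -0.068], 'finger_force': 0.0, 'gripper_width': 0.086}
scene {'K': array([[363.96121883,   0.        , 253.81271917],
       [  0.        , 363.96121883, 186.6652997 ],
       [  0.        ,   0.        ,   1.        ]]), 'R': array([[-0.8937746 ,  0.44844374, -0.00807252],
       [ 0.24896078,  0.48106169, -0.84059395],
       [-0.37307571, -0.75331126, -0.54160562]]), 't': array([ 0.52609834, -0.08260024,  1.3632649 ])} 0.0037689208984375
top {'K': array([[488.5969157 ,   0.        , 251.58749572],
       [  0.        , 488.5969157 , 194.62839003],
       [  0.        ,   0.        ,   1.        ]]), 'R': array([[ 1.11547048e-03, -9.99999248e-01, -5.09086034e-04],
       [-9.93283075e-01, -1.04907497e-03, -1.15704936e-01],
       [ 1.15704315e-01,  6.34731982e-04, -9.93283499e-01]]), 't': array([-1.27796074e-03,  6.03179900e-01,  1.51547380e+00])} 0.0038553873697916665
```

View pics/top0.png

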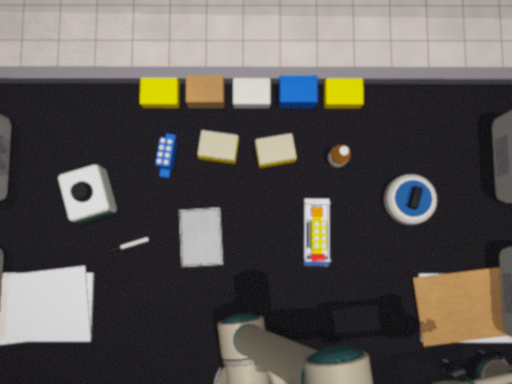

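View pics/scene0.png

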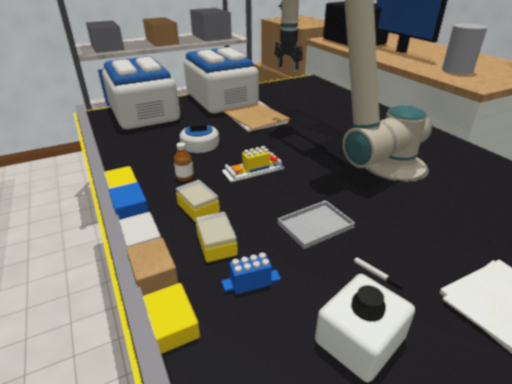

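The top view shows the dock at about (317,232), roughly aligned with world x with its catch to the rear. The tray is at about (201,237), and the space between them is clear. The scene view agrees.

```bash
cat > h.py <<'E'
import numpy as np,cv2
def load(n,i=0):
    return np.load(f"{n}{i}.npz")
def ray(z,uv,h):
    uv=np.atleast_2d(uv).astype(float); d=np.c_[uv,np.ones(len(uv))]@np.linalg.inv(z['K']).T@z['R']
    o=-z['R'].T@z['t']; return o+d*((h-o[2])/d[:,2])[:,None]
def cloud(z):
    v,u=np.mgrid[:384,:512]; p=np.stack([u,v,np.ones_like(u)],-1)*z['d'][...,None]
    p=p@np.linalg.inv(z['K']).T
    return (p-z['t'])@z['R']
def proj(z,X):
    c=np.atleast_2d(X)@z['R'].T+z['t']; q=c@z['K'].T; return q[:,:2]/q[:,2:]
E
python3 - <<'E'
from h import *
a=load('top');b=load('scene')
ca=a['p'][185:280,160:350][:,:,::-1]; ca=cv2.resize(ca,None,fx=4,fy=4,interpolation=cv2.INTER_CUBIC)
cb=b['p'][140:190,215:295][:,:,::-1]; cb=cv2.resize(cb,None,fx=4,fy=4,interpolation=cv2.INTER_CUBIC)
o=np.zeros((600,760,3),np.uint8); o[:380,:760]=ca; o[390:590,:320]=cb
cv2.imwrite('pics/crop.png',o)
P=cloud(a); hsv=cv2.cvtColor(a['p'],cv2.COLOR_RGB2HSV); H,S,V=cv2.split(hsv)
win=np.zeros(H.shape,bool); win[185:280,295:340]=1
for n,m in dict(yel=(H>24)&(H<34)&(S>150)&(V>100),org=(H>6)&(H<22)&(S>150)&(V>100),red=((H<5)|(H>174))&(S>150)&(V>80),blue=(H>100)&(H<125)&(S>120)&(V>60),white=(S<60)&(V>120)).items():
    m&=win; q=P[m]; uv=np.argwhere(m)[:,::-1]
    print(n,m.sum(),uv.min(0),uv.max(0),np.round(q.mean(0),4),'z',np.round(np.percentile(q[:,2],[5,50,95]),3))
    if m.sum()>20: print('  rect',cv2.minAreaRect(uv.astype(np.float32)))
E
```

```text
yel 230 [311 216] [325 252] [ 0.4769 -0.2003  0.0619] z [0.014 0.067 0.075]
  rect ((318.0, 234.0), (36.0, 14.0), 90.0)
org 83 [312 208] [321 254] [ 0.5336 -0.2074  0.0277] z [0.021 0.027 0.036]
  rect ((316.5, 231.0), (46.0, 9.0), 90.0)
red 60 [311 255] [324 260] [ 0.4073 -0.2052  0.034 ] z [0.029 0.034 0.039]
  rect ((317.5, 257.5), (13.0, 5.0), 0.0)
blue 75 [303 262] [330 266] [ 0.3849 -0.2059  0.0059] z [-0.002  0.006  0.012]
  rect ((316.4672546386719, 264.31866455078125), (27.01839828491211, 3.637091636657715), 2.2906100749969482)
white 945 [304 198] [330 261] [ 0.5076 -0.2058  0.0255] z [-0.     0.011  0.081]
  rect ((316.9999694824219, 229.5), (25.999996185302734, 62.99999237060547), 0.0)
```

View pics/crop.png

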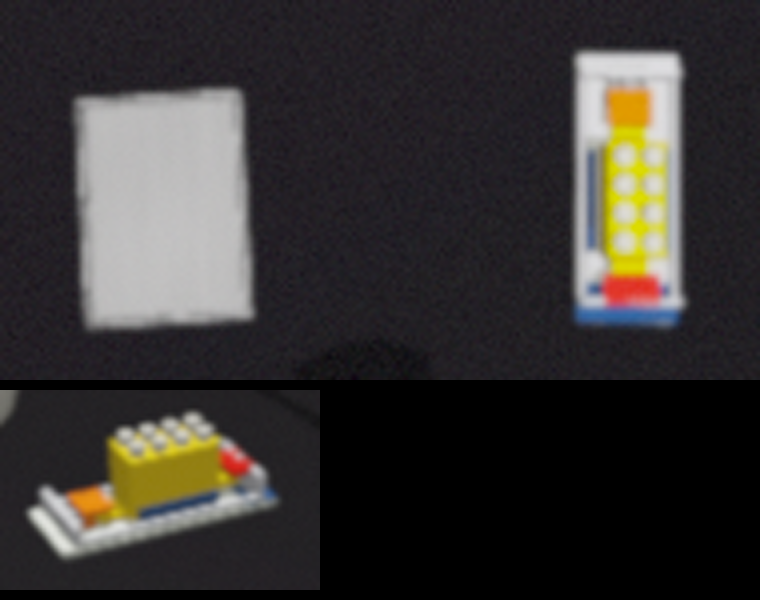

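The enlarged crop (4x) shows the dock almost exactly along world x: orange catch at the rear, red lip in front, and a blue front strip at the base. The tray is turned about 2–3°. I'll fit the edges to sub-pixel next.

```bash
python3 - <<'E'
from h import *
a=load('top');b=load('scene')
g=a['p'].max(2).astype(float); g=cv2.GaussianBlur(g,(3,3),0)
def cross(line,i0,i1,thr):  # first crossing from outside i0 to i1
    st=1 if i1>i0 else -1
    for i in range(i0,i1,st):
        if line[i]<thr<=line[i+st]: return i+st*(thr-line[i])/(line[i+st]-line[i])
    return np.nan
def edges(u0,u1,v0,v1,rows,cols,thr,name,hs):
    L=np.array([(cross(g[v],u0,u1,thr),v) for v in rows]);R=np.array([(cross(g[v],u1,u0,thr),v) for v in rows])
    T=np.array([(u,cross(g[:,u],v0,v1,thr)) for u in cols]);B=np.array([(u,cross(g[:,u],v1,v0,thr)) for u in cols])
    for n,e,h,ax in zip('LRTB',(L,R,T,B),hs,(0,0,1,1)):
        X=ray(a,e,h); k=1-ax  # L,R: y as func of x ; T,B: x as func of y
        x,y=(X[:,0],X[:,1]) if ax==0 else (X[:,1],X[:,0])
        ok=np.isfinite(y); x,y=x[ok],y[ok]
        for _ in range(3):
            p=np.polyfit(x,y,1); r=y-np.polyval(p,x); k=abs(r)<2*r.std()+1e-5; x,y=x[k],y[k]
        print(name,n,'slope',round(p[0],4),'mid',round(x.mean(),4),round(np.polyval(p,x.mean()),4),'std',round(r.std(),4))
edges(285,345,185,280,range(206,258),range(308,328),100,'dock',(0,.008,.008,0))
edges(165,240,195,280,range(212,262),range(185,217),85,'tray',(.0,.018,.018,0))
hsv=cv2.cvtColor(a['p'],cv2.COLOR_RGB2HSV); H,S,V=cv2.split(hsv)
P=cloud(a)
for n,h,m in (('red',.034,((H<7)|(H>172))&(S>150)&(V>80)),('org',.027,(H>7)&(H<22)&(S>150)&(V>80)),('caps',.080,(S<110)&(V>120)&(P[...,2]>.06))):
    w=np.zeros(H.shape,np.uint8); w[205:262,305:332]=1; m=(m*w).astype(np.uint8)
    if n=='org': m[220:]=0
    uv=np.argwhere(m)[:,::-1]; X=ray(a,uv,h); print(n,len(uv),X.min(0).round(4),X.max(0).round(4),X.mean(0).round(4))
# caps also in scene
hb=cv2.cvtColor(b['p'],cv2.COLOR_RGB2HSV); 
PB=cloud(b); q=(PB[...,0]>.38)&(PB[...,0]<.6)&(PB[...,1]<-.15)&(PB[...,1]>-.26)
for n,z in (('top',a),('scene',b)):
    C=cloud(z); hv=cv2.cvtColor(z['p'],cv2.COLOR_RGB2HSV)
    m=(C[...,0]>.36)&(C[...,0]<.62)&(C[...,1]<-.14)&(C[...,1]>-.27)&(hv[...,0]>22)&(hv[...,0]<36)&(hv[...,1]>130)&(C[...,2]>.035)
    X=C[m]; print(n,m.sum(),np.percentile(X,[3,50,97],axis=0).round(4).tolist())
E
```

```text
dock L slope -0.013 mid 0.4861 -0.1664 std 0.0001
dock R slope -0.0156 mid 0.4901 -0.2514 std 0.0
dock T slope 0.0053 mid -0.2133 0.5981 std 0.0
dock B slope 0.0204 mid -0.207 0.3795 std 0.0002
tray L slope 0.0547 mid 0.4717 0.2327 std 0.0006
tray R slope 0.0607 mid 0.4713 0.0935 std 0.0004
tray T slope -0.0733 mid 0.1628 0.564 std 0.0005
tray B slope -0.0555 mid 0.1622 0.3772 std 0.0005
red 62 [ 0.3977 -0.2274  0.034 ] [ 0.4164 -0.1867  0.034 ] [ 0.4076 -0.2053  0.034 ]
org 72 [ 0.5392 -0.2214  0.027 ] [ 0.5615 -0.1926  0.027 ] [ 0.5513 -0.2076  0.027 ]
caps 235 [ 0.4317 -0.2286  0.08  ] [ 0.52   -0.1878  0.08  ] [ 0.4775 -0.2102  0.08  ]
top 201 [[0.4348, -0.2237, 0.054], [0.4774, -0.2018, 0.0692], [0.5204, -0.1846, 0.0755]]
scene 281 [[0.4368, -0.2291, 0.0361], [0.4894, -0.1875, 0.056], [0.5216, -0.183, 0.0712]]
```

```bash
echo '0,0,0,0.0342,-0.021,0.007,0.085;0,0,0,0.0342,-0.021,0.007,0.085;0,0,0,0.0342,-0.021,0.007,0.085;0,0,0,0.0342,-0.021,0.007,0.085;0,0,0,0.0342,-0.021,0.007,0.085;0,0,0,0.0342,-0.021,0.007,0.085;0,0,0,0.0342,-0.021,0.007,0.085;0,0,0,0.0342,-0.021,0.007,0.085;0,0,0,0.0342,-0.021,0.007,0.085;0,0,0,0.0342,-0.021,0.007,0.085;0,0,0,0.0342,-0.021,0.007,0.085;0,0,0,0.0342,-0.021,0.007,0.085' | python3 steer.py 50; echo '0,0,0.134,0,0,0,0.085;0,0,0.134,0,0,0,0.085;0,0,0,0,0,0,0.085' | python3 steer.py
cat >> h.py <<'E'
from scipy.spatial.transform import Rotation as Rn
def pose():
    from bench import r
    s=r.read_state(); q=s['eef_rot']; R=Rn.from_quat([q[1],q[2],q[3],q[0]]).as_matrix()
    return s,np.array(s['position']),R
def to(target,yaw):
    s,p,R=pose(); c,n=np.cos(yaw),np.sin(yaw); Rt=np.array([[c,n,0],[n,-c,0],[0,0,-1.]])
    print('clock',s['clock'],'force',np.round(s['force'],2),'w',round(float(s['gripper_width']),4)); print('p',p.round(4),'d tool',(R.T@(np.array(target)-p)).round(4),'rot',Rn.from_matrix(R.T@Rt).as_rotvec().round(4))
E
python3 -c "
from h import *
to([.477,-.2085,.05],-.014)"
```

```text
clock: 1.3
position: [0.4791, -0.2081, 0.1608]
eef_rot: [-0.0, 0.992, 0.127, -0.0]
force: [0.7, -0.8, 0.7]
gripper_width: 0.0847
finger_force: 0.0
clock: 1.6
position: [0.4783, -0.209, 0.1608]
eef_rot: [-0.0, 1.0, -0.006, -0.001]
force: [0.0, -0.0, 1.0]
gripper_width: 0.0852
finger_force: 0.0
clock 1.6 force [ 0.03 -0.03  1.02] w 0.0852
p [ 0.4783 -0.209   0.1608] d tool [-0.0012 -0.0004  0.1108] rot [-0.0005  0.001   0.0012]
```

```bash
echo '0,0,0,-0.001,0,0.03,0.085;0,0,0,0,0,0.03,0.085;0,0,0,0,0,0.025,0.085;0,0,0,0,0,0.015,0.085;0,0,0,0,0,0.0105,0.085;0,0,0,0,0,0,0.085' | python3 steer.py ; echo '0,0,0,0,0,0,0.04;0,0,0,0,0,0,0.04;0,0,0,0,0,0,0.04;0,0,0,0,0,0,0.04;0,0,0,0,0,0,0.04;0,0,0,0,0,0,0.04;0,0,0,0,0,0,0.04;0,0,0,0,0,0,0.04' | python3 steer.py 50
python3 - <<'E'
from h import *
from bench import r
to([.477,-.2085,.05],-.014)
o=[]
for n,(y,x) in dict(scene=(135,210),top=(190,290)).items():
    p,d=r.snapshot(n); o.append(cv2.resize(p[y:y+70,x:x+90,::-1],(450*85//100,350*85//100),interpolation=cv2.INTER_CUBIC))
cv2.imwrite('pics/grip.png',np.hstack(o))
E
```

```text
clock: 2.2
position: [0.4764, -0.2094, 0.0496]
eef_rot: [-0.001, 1.0, -0.007, -0.001]
force: [-0.1, 0.5, -0.4]
gripper_width: 0.085
finger_force: 0.0
clock: 3.0
position: [0.4781, -0.2099, 0.052]
eef_rot: [0.0, 1.0, -0.007, 0.001]
force: [0.0, 1.6, 6.1]
gripper_width: 0.0455
finger_force: 53.3
clock 3.0 force [0.   1.57 6.07] w 0.0455
p [ 0.4781 -0.2099  0.052 ] d tool [-0.0011 -0.0014  0.002 ] rot [ 0.001  -0.002  -0.0002]
```

View pics/grip.png

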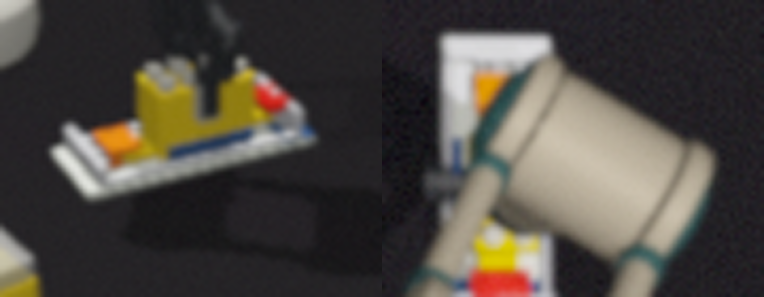

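The fingers hold the block mid-length, clear above the cheeks, and the rack still sits in the dock between the catch and the lip. Closing left a 6 N downward preload, so I'll relieve that first and then press back.

```bash
echo '0,0,0,0,0,-0.001,0.04;0,0,0,0,0,-0.001,0.04;0,0,0,0,0,0,0.04;0,0,0,0,0,0,0.04' | python3 steer.py; echo '0,0,0,0.002,0,0,0.04;0,0,0,0.002,0,0,0.04;0,0,0,0.001,0,0,0.04;0,0,0,0,0,0,0.04;0,0,0,0,0,0,0.04' | python3 steer.py
```

```text
clock: 3.5
position: [0.477, -0.2095, 0.0524]
eef_rot: [-0.0, 1.0, -0.007, -0.0]
force: [0.7, -0.2, -3.2]
gripper_width: 0.0452
finger_force: 52.3
clock: 4.0
position: [0.4823, -0.2097, 0.0527]
eef_rot: [0.0, 1.0, -0.007, -0.0]
force: [0.2, -0.3, -2.8]
gripper_width: 0.0453
finger_force: 52.3
```

```bash
for i in 1; do echo '0,0,0,0.002,0,0,0.04;0,0,0,0.001,0,0,0.04;0,0,0,0,0,0,0.04;0,0,0,0,0,0,0.04' | python3 steer.py; done; echo '0,0,0,0.002,0,0,0.04;0,0,0,0.001,0,0,0.04;0,0,0,0,0,0,0.04;0,0,0,0,0,0,0.04' | python3 steer.py; echo '0,0,0,0.002,0,0,0.04;0,0,0,0,0,0,0.04;0,0,0,0,0,0,0.04' | python3 steer.py
```

```text
clock: 4.4
position: [0.4846, -0.2096, 0.0527]
eef_rot: [-0.0, 1.0, -0.007, -0.001]
force: [-2.5, -0.8, -1.6]
gripper_width: 0.045
finger_force: 52.5
clock: 4.8
position: [0.488, -0.2096, 0.0526]
eef_rot: [-0.0, 1.0, -0.007, -0.0]
force: [-3.8, 0.4, -1.0]
gripper_width: 0.0453
finger_force: 52.5
clock: 5.1
position: [0.4901, -0.2096, 0.0527]
eef_rot: [-0.0, 1.0, -0.007, -0.0]
force: [-3.9, -0.8, -1.8]
gripper_width: 0.0454
finger_force: 52.5
```

```bash
echo '0,0,0,0.002,0,0,0.04;0,0,0,0,0,0,0.04;0,0,0,0,0,0,0.04' | python3 steer.py;echo '0,0,0,0.0015,0,0,0.04;0,0,0,0,0,0,0.04;0,0,0,0,0,0,0.04' | python3 steer.py
```

```text
clock: 5.4
position: [0.492, -0.2097, 0.0527]
eef_rot: [-0.0, 1.0, -0.007, -0.0]
force: [-4.9, 0.5, -1.9]
gripper_width: 0.0454
finger_force: 52.5
clock: 5.7
position: [0.4933, -0.2097, 0.0527]
eef_rot: [-0.0, 1.0, -0.007, -0.001]
force: [-5.7, -0.2, -1.0]
gripper_width: 0.0456
finger_force: 52.7
```

```bash
echo '0,0,0,0.0015,0,0,0.04;0,0,0,0,0,0,0.04;0,0,0,0,0,0,0.04' | python3 steer.py;echo '0,0,0,0.0015,0,0,0.04;0,0,0,0,0,0,0.04;0,0,0,0,0,0,0.04' | python3 steer.py
```

```text
clock: 6.0
position: [0.4934, -0.2097, 0.0528]
eef_rot: [-0.0, 1.0, -0.007, -0.002]
force: [-8.1, -1.5, 2.0]
gripper_width: 0.0452
finger_force: 53.1
clock: 6.3
position: [0.4936, -0.2097, 0.0528]
eef_rot: [-0.0, 1.0, -0.007, -0.003]
force: [-12.4, -1.2, 4.0]
gripper_width: 0.0455
finger_force: 53.4
```

The catch comes up solid at 12 N with the TCP at x≈0.4935. I'll tilt nose-up about the tail now, checking the force as I go.

```bash
echo '0,-0.035,0,0.0014,0,-0.0024,0.04;0,-0.035,0,0.0014,0,-0.0024,0.04;0,0,0,0,0,0,0.04' | python3 steer.py;echo '0,-0.035,0,0.0014,0,-0.0024,0.04;0,-0.035,0,0.0014,0,-0.0024,0.04;0,0,0,0,0,0,0.04' | python3 steer.py
```

```text
clock: 6.6
position: [0.4967, -0.2095, 0.0573]
eef_rot: [-0.001, 0.999, -0.006, -0.039]
force: [-11.1, -1.8, 3.5]
gripper_width: 0.0455
finger_force: 52.8
clock: 6.9
position: [0.5001, -0.2095, 0.0618]
eef_rot: [-0.001, 0.997, -0.007, -0.074]
force: [-10.5, -1.0, 1.5]
gripper_width: 0.045
finger_force: 52.5
```

```bash
echo '0,-0.035,0,0.0014,0,-0.0024,0.04;0,-0.035,0,0.0014,0,-0.0024,0.04;0,0,0,0,0,0,0.04' | python3 steer.py;echo '0,-0.035,0,0.0014,0,-0.0024,0.04;0,-0.035,0,0.0014,0,-0.0024,0.04;0,0,0,0,0,0,0.04' | python3 steer.py
python3 - <<'E'
from h import *
from bench import r
to([.477,-.2085,.05],-.014)
p,d=r.snapshot('scene'); np.savez('scene1.npz',p=p,d=d,**r.camera_params('scene'))
cv2.imwrite('pics/tilt.png',cv2.resize(p[130:195,200:300,::-1],None,fx=6,fy=6,interpolation=cv2.INTER_CUBIC))
E
```

```text
clock: 7.2
position: [0.5037, -0.2096, 0.066]
eef_rot: [-0.001, 0.994, -0.007, -0.109]
force: [-9.7, -0.1, -0.7]
gripper_width: 0.045
finger_force: 52.4
clock: 7.5
position: [0.5079, -0.2096, 0.07]
eef_rot: [-0.002, 0.99, -0.007, -0.143]
force: [-8.4, -0.4, -0.8]
gripper_width: 0.0454
finger_force: 52.3
clock 7.5 force [-8.44 -0.37 -0.85] w 0.0454
p [ 0.5079 -0.2096  0.07  ] d tool [-0.024  -0.0006  0.0279] rot [-0.0013  0.2879  0.0004]
```

View pics/tilt.png

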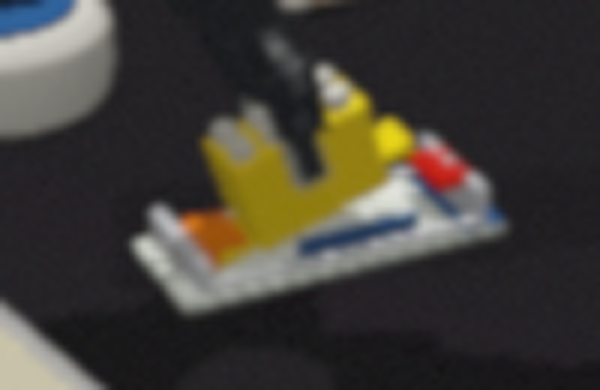

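The rack is tilted 16.5°. Its toe at (392,138) in the crop is above and behind the red lip at (440,165), so I'll draw it straight forward.

```bash
echo '0,0,0,-0.0048,0,0.0014,0.04;0,0,0,-0.0048,0,0.0014,0.04;0,0,0,-0.0048,0,0.0014,0.04;0,0,0,0,0,0,0.04' | python3 steer.py;echo '0,0,0,-0.0048,0,0.0014,0.04;0,0,0,-0.0048,0,0.0014,0.04;0,0,0,-0.0048,0,0.0014,0.04;0,0,0,-0.0048,0,0.0014,0.04;0,0,0,0,0,0,0.04;0,0,0,0,0,0,0.04' | python3 steer.py
```

```text
clock: 7.95
position: [0.4967, -0.2104, 0.0707]
eef_rot: [-0.0, 0.991, -0.007, -0.137]
force: [-0.3, 0.2, -3.1]
gripper_width: 0.0454
finger_force: 52.4
clock: 8.55
position: [0.4753, -0.2097, 0.0704]
eef_rot: [-0.001, 0.99, -0.007, -0.139]
force: [0.0, -0.5, -4.0]
gripper_width: 0.045
finger_force: 52.4
```

```bash
echo '0,0,0,-0.00275,0,-0.0096,0.04;0,0,0,-0.00275,0,-0.0096,0.04;0,0,0,0,0,0,0.04' | python3 steer.py; echo '0,0,0,-0.0055,0,-0.0192,0.04;0,0,0,-0.0055,0,-0.0192,0.04;0,0,0,-0.0055,0,-0.0192,0.04;0,0,0,-0.0055,0,-0.0192,0.04;0,0,0,0,0,0,0.04' | python3 steer.py; python3 -c "
from h import *
to([.4706,.163,.15],.06)"
```

```text
clock: 8.85
position: [0.4767, -0.2103, 0.0921]
eef_rot: [-0.0, 0.99, -0.007, -0.138]
force: [0.6, -0.7, -2.0]
gripper_width: 0.0451
finger_force: 52.4
clock: 9.35
position: [0.477, -0.2104, 0.1727]
eef_rot: [0.0, 0.991, -0.007, -0.137]
force: [0.6, 0.1, -3.6]
gripper_width: 0.0454
finger_force: 52.6
clock 9.35 force [ 0.65  0.12 -3.63] w 0.0454
p [ 0.477  -0.2104  0.1727] d tool [-0.0053 -0.3733  0.024 ] rot [-0.0072  0.2745 -0.0739]
```

```bash
echo '0,0.069,0,0,0,0,0.04;0,0.069,0,0,0,0,0.04;0,0.069,0,0,0,0,0.04;0,0.069,0,0,0,0,0.04;0,0,-0.074,0,0,0,0.04;0,0,0,0,0,0,0.04' | python3 steer.py; echo '0,0,0,0,-0.015,0,0.04;0,0,0,0,-0.03,0,0.04;0,0,0,0,-0.036,0,0.04;0,0,0,0,-0.036,0,0.04;0,0,0,0,-0.036,0,0.04;0,0,0,0,-0.036,0,0.04;0,0,0,0,-0.036,0,0.04;0,0,0,0,-0.036,0,0.04;0,0,0,0,-0.036,0,0.04;0,0,0,0,-0.036,0,0.04;0,0,0,0,-0.028,0,0.04;0,0,0,0,-0.012,0,0.04' | python3 steer.py;echo '0,0,0,0,0,0,0.04;0,0,0,0,0,0,0.04' | python3 steer.py; python3 - <<'E'
from h import *
from bench import r
to([.4706,.163,.052],.06)
o=[]
for n in('top','scene'):
    p,d=r.snapshot(n); np.savez(f'{n}2.npz',p=p,d=d,**r.camera_params(n))
    y,x=(185,150) if n=='top' else (140,250)
    o.append(cv2.resize(p[y:y+110,x:x+120,::-1],None,fx=3.3,fy=3.3,interpolation=cv2.INTER_CUBIC))
cv2.imwrite('pics/over.png',np.hstack(o))
E
```

```text
clock: 9.95
position: [0.4741, -0.2092, 0.1694]
eef_rot: [-0.0, 1.0, 0.03, -0.003]
force: [0.5, 0.3, -3.8]
gripper_width: 0.0454
finger_force: 52.4
clock: 11.15
position: [0.452, 0.1658, 0.1698]
eef_rot: [-0.001, 1.0, 0.031, -0.003]
force: [-0.2, -0.1, -3.2]
gripper_width: 0.0451
finger_force: 52.5
clock: 11.35
position: [0.4528, 0.1623, 0.1699]
eef_rot: [0.001, 1.0, 0.03, -0.002]
force: [-0.5, 0.9, -2.5]
gripper_width: 0.0453
finger_force: 52.5
clock 11.35 force [-0.5   0.88 -2.53] w 0.0453
p [0.4528 0.1623 0.1699] d tool [0.0184 0.0003 0.1178] rot [0.001  0.0049 0.0004]
```

View pics/over.png

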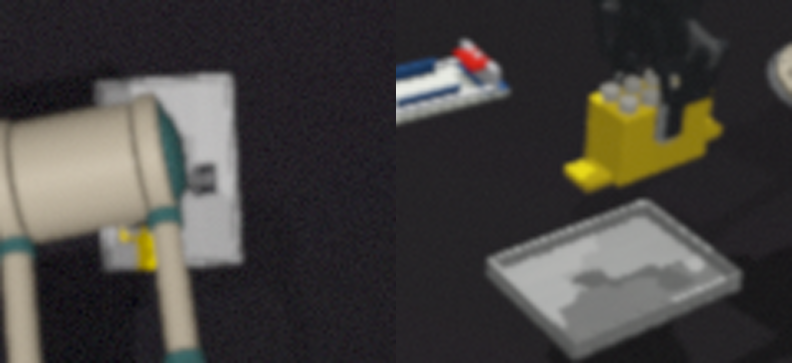

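The rack hangs level above the tray. The tray floor is clear and the emptied dock is visible at left. I'll check the rack's pitch in hand and lower at the same time.

```bash
python3 - <<'E'
from h import *
z=load('scene',2); C=cloud(z); hv=cv2.cvtColor(z['p'],cv2.COLOR_RGB2HSV)
m=(hv[...,0]>20)&(hv[...,0]<36)&(hv[...,1]>120)&(abs(C[...,0]-.455)<.04)&(abs(C[...,1]-.163)<.06)&(C[...,2]>.09)
# lower mask boundary per column -> intersect ray with side plane y=.186 (yaw .06)
o=-z['R'].T@z['t']; n=np.array([-np.sin(.06),np.cos(.06),0]); X=[]
for u in np.unique(np.argwhere(m)[:,1]):
    v=np.argwhere(m[:,u]).max()+.5; d=z['R'].T@np.linalg.inv(z['K'])@[u,v,1]
    c=np.array([.4528,.1623,0])+.023*n; X.append(o+d*(n@(c-o))/(n@d))
X=np.array(X); k=X[:,2]<.145; p=np.polyfit(X[k,0],X[k,2],1); print(len(X),k.sum(),p,np.polyval(p,.453), np.c_[X[k,0],X[k,2]].round(3).tolist())
E
echo '0,0.005,0,0.005,0,0.01,0.04;0,0,0,0.005,0,0.02,0.04;0,0,0,0.005,0,0.025,0.04;0,0,0,0.0034,0,0.025,0.04;0,0,0,0,0,0.02,0.04;0,0,0,0,0,0.01,0.04;0,0,0,0,0,0.003,0.04;0,0,0,0,0,0,0.04' | python3 steer.py
```

```text
35 27 [0.04558862 0.10795689] 0.1286085312698104 [[0.505, 0.144], [0.501, 0.133], [0.497, 0.132], [0.494, 0.131], [0.49, 0.126], [0.487, 0.128], [0.483, 0.127], [0.48, 0.126], [0.477, 0.128], [0.473, 0.127], [0.47, 0.129], [0.466, 0.128], [0.463, 0.127], [0.46, 0.129], [0.456, 0.127], [0.452, 0.126], [0.449, 0.128], [0.446, 0.127], [0.442, 0.129], [0.439, 0.128], [0.435, 0.127], [0.432, 0.129], [0.428, 0.128], [0.424, 0.127], [0.421, 0.129], [0.417, 0.127], [0.415, 0.133]]
clock: 12.25
position: [0.4718, 0.1635, 0.0571]
eef_rot: [-0.0, 1.0, 0.03, 0.0]
force: [0.1, -0.0, -2.7]
gripper_width: 0.0453
finger_force: 52.4
```

```bash
echo '0,0,0,0,0,0.003,0.04;0,0,0,0,0,0.002,0.04;0,0,0,0,0,0.0015,0.04;0,0,0,0,0,0,0.04;0,0,0,0,0,0,0.04' | python3 steer.py;echo '0,0,0,0,0,0.001,0.04;0,0,0,0,0,0.001,0.04;0,0,0,0,0,0,0.04;0,0,0,0,0,0,0.04' | python3 steer.py
```

```text
clock: 12.75
position: [0.4716, 0.1639, 0.0509]
eef_rot: [-0.0, 1.0, 0.03, 0.001]
force: [-0.3, 0.6, -3.2]
gripper_width: 0.0457
finger_force: 52.4
clock: 13.15
position: [0.4715, 0.1639, 0.0487]
eef_rot: [-0.0, 1.0, 0.03, 0.0]
force: [-0.4, 0.2, -3.1]
gripper_width: 0.0453
finger_force: 52.4
```

```bash
echo '0,0,0,0,0,0.001,0.04;0,0,0,0,0,0,0.04;0,0,0,0,0,0,0.04' | python3 steer.py;echo '0,0,0,0,0,0.001,0.04;0,0,0,0,0,0,0.04;0,0,0,0,0,0,0.04' | python3 steer.py;
```

```text
clock: 13.45
position: [0.4715, 0.1639, 0.0481]
eef_rot: [-0.0, 1.0, 0.03, 0.001]
force: [-1.8, -0.2, 2.1]
gripper_width: 0.0455
finger_force: 53.1
clock: 13.75
position: [0.4714, 0.1639, 0.0479]
eef_rot: [-0.0, 1.0, 0.03, 0.001]
force: [-4.7, -0.5, 9.7]
gripper_width: 0.0455
finger_force: 54.1
```

```bash
echo '0,0,0,0,0,-0.0015,0.04;0,0,0,0,0,0,0.04;0,0,0,0,0,0,0.04' | python3 steer.py; echo '0,0,0,0,0,0,0.05;0,0,0,0,0,0,0.06;0,0,0,0,0,0,0.07;0,0,0,0,0,0,0.08;0,0,0,0,0,0,0.08;0,0,0,0,0,0,0.08' | python3 steer.py; python3 -c "
from h import *
from bench import r
to([.4706,.163,.2],.06)
p,d=r.snapshot('scene');cv2.imwrite('pics/rel.png',cv2.resize(p[160:260,260:370,::-1],None,fx=5,fy=5,interpolation=cv2.INTER_CUBIC))"
```

```text
clock: 14.05
position: [0.4717, 0.1639, 0.0481]
eef_rot: [-0.0, 1.0, 0.03, 0.001]
force: [-1.1, -0.2, -0.7]
gripper_width: 0.0455
finger_force: 52.7
clock: 14.65
position: [0.4716, 0.1639, 0.0482]
eef_rot: [-0.0, 1.0, 0.03, 0.001]
force: [-0.3, -0.0, 0.5]
gripper_width: 0.0798
finger_force: 0.0
clock 14.65 force [-0.32 -0.05  0.45] w 0.0798
p [0.4716 0.1639 0.0482] d tool [-0.0009  0.0008 -0.1518] rot [-0.0002 -0.0011 -0.0002]
```

View pics/rel.png

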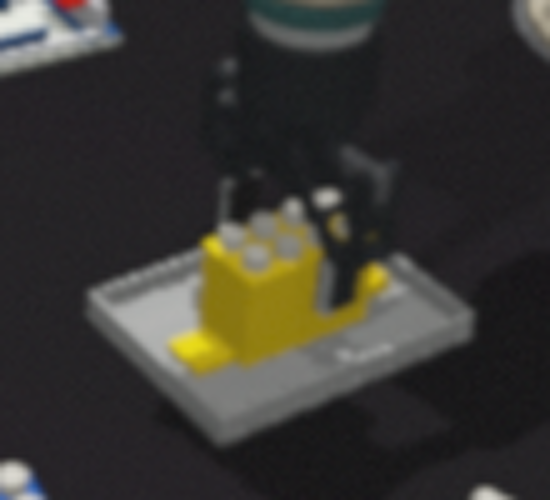

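The rack stands upright inside the tray, its tongue end near (200,350) and its toe end near (375,280), with the fingers open. I'll go straight up.

```bash
echo '0,0,0,0,0,-0.01,0.08;0,0,0,0,0,-0.02,0.08;0,0,0,0,0,-0.03,0.08;0,0,0,0,0,-0.04,0.08;0,0,0,0,0,-0.04,0.08;0,0,0,0,0,-0.04,0.08;0,0,0,0,0,0,0.08;0,0,0,0,0,0,0.08' | python3 steer.py; python3 -c "
from h import *
from bench import r
o=[]
p,d=r.snapshot('scene');cv2.imwrite('pics/end.png',cv2.resize(p[130:300,170:400,::-1],None,fx=3.4,fy=3.4,interpolation=cv2.INTER_CUBIC))"
```

```text
clock: 15.5
position: [0.4716, 0.1639, 0.2297]
eef_rot: [-0.0, 1.0, 0.03, 0.002]
force: [-0.8, -0.2, -0.6]
gripper_width: 0.0798
finger_force: 0.0
```

View pics/end.png

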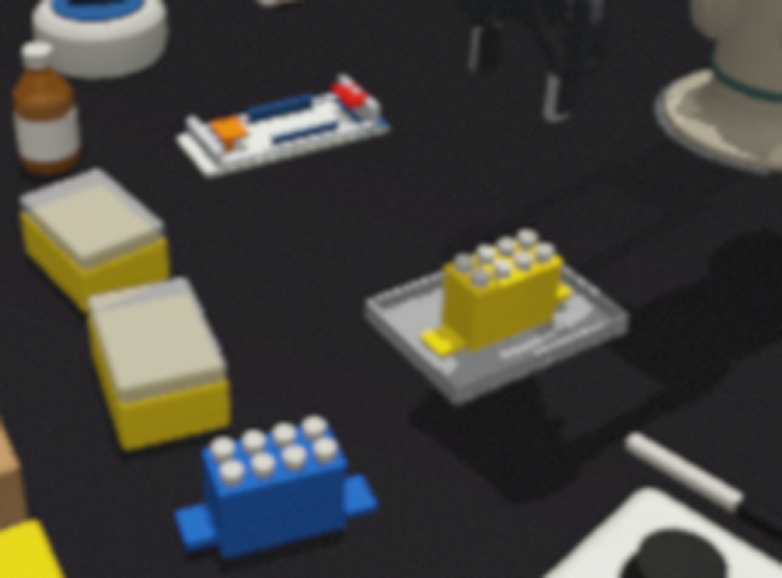

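The rack is upright and flat in the tray at about (500,295), the dock is empty, the bystanders look unmoved and the gripper is clear.

```bash
python3 -c "
from bench import r
print(r.sign_off())"
```

```text
the job is handed in; nothing more can be done
None
```

The yellow rack is out of the dock and stands upright, flat on the tray floor: pressed to the solid stop at about 12 N, tilted 16.5°, drawn out, set down with about 10 N of contact, and handed in with the arm clear at 15.5 s of the 51 s allowed.

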